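# Run-up check of a paddle-switch grinder on the test stand

### The arm

A 6-joint arm with a two-finger parallel gripper is mounted at the origin on the work surface. World frame = base frame: x ahead of the robot, y to its left, z up, the work surface at z = 0. Lengths are in m, angles in rad, forces in N, time in s.
With the tool pointing down it reaches from about 0.25 to 0.725 m from the base axis. Payload 4 kg.
Tool frame: the origin (TCP) lies between the finger pads; the fingertips stand 25 mm ahead of it and the grasp point (between the pads) lies 6 mm ahead of it; x points along the fingers, y is the direction in which the jaws open and shut, and the axes are right-handed (so a half turn about x gives the same grasp; the last joint's range is limited). The gripper opens to 85 mm and grips with 20 to 120 N. Pads are 22 mm wide; open, the fingers measure 114 mm over their backs; the gripper's body (76 mm by 85 mm) begins 54 mm behind the grasp point. The pads swing forward as they close: fully open they stand 13 mm farther back than shut.
Start: joints at [1.258, 0.241, 0.005, 1.335, 0, 1.571], TCP at [0.154, 0.476, 0.256] pointing down, gripper open.
Joint ranges: [-2.72, 2.72], [-1.05, 1.87], [-1.09, 1.28], [-1.99, 2.15], [-1.42, 1.44], [-3.14, 3.14]. Speed limits (rad/s): [2.79, 2.79, 3.14, 3.14, 3.14, 3.14].

### API

Orientations are given as a 3x3 rotation matrix whose columns are the frame's x, y, z axes.
In Python, from cell import monitor, optics, manip gives the robot as it stands.
- The arm moves only by the shell command python3 -m pendant 'ROWS' [OPENING] [FORCE]. ROWS is JSON, a list of rows, each an object of numbers: "x", "y", "z": the shift along the tool's x, y, z each as a share of 0.2 m, from -1 to 1; "rx", "ry", "rz": the turn, a rotation vector about the tool's x, y, z each as a share of 90 degrees, from -1 to 1. In form: [{"x": .., "y": .., "z": .., "rx": .., "ry": .., "rz": ..}, ...]. A call has 1 to 8 rows; each row is the pose to reach, as a shift and turn from the pose commanded when the call began, along the tool's axes at that moment; what a row does not reach only later rows make up. A row lasts 1/8 s, in which the tool goes at most 62.5 mm and 10.7 degrees, less where a joint would pass 70% of its speed; a pose out of reach is approached as far as the arm can. A call with a number of a shift or a turn outside -1 to 1 is refused whole. A call with a gripper value outside its range is refused whole. OPENING is the closure, from -1 (fully open) to 1 (shut), set as the call begins (- or left out, the last holds). The fingers move at their own pace and stop on an object; FORCE is the grip in N (left out, the last holds). Time passes only in rows, so rows that repeat a pose let the fingers close. It gives the time, the measured TCP pose, the force and the opening at its end, in the units of the state.
- monitor.state(): the state, without advancing time (a new reading comes with each control period).
- optics.read_camera(name): name is "scene" or "top"; returns the picture (384x512x3 uint8, red, green, blue); there is no depth.
- optics.camera_model(name): a dict with "K" (3x3 intrinsics, pixels), "D" ([k1, k2, p1, p2, k3] as OpenCV has them; the pictures are not rectified), "rvec" (rotation vector, rad) and "tvec" (3), from world to camera coordinates, as OpenCV has them. Camera axes: x right, y down, z forward; pixel columns grow to the right and rows downward; lengths in m; the calibration is good to about 2 mm. A picture is of the moment at which its call begins. camera_model takes no time and is no camera call.
- manip.hand_in(): hands the job in, once; it reports no verdict.
The state is a dict: "t": time; "joints": joint angles; "joint_vel": joint speeds; "joint_efforts": joint torques, N m; "ee_pos": TCP position; "ee_rot": TCP orientation; "ft_force": force on the tool from outside, world axes, zero at the start; "ft_torque": the same for the moment, N m; "gripper_width": finger opening in m.
Only numpy, scipy, OpenCV 4.12 (cv2) and the standard library are available. Lean on these libraries where they do the work, as an engineer would, in place of code of your own. Each camera call takes 0.05 s, during which the arm holds its last target.

### The job

Prepare and make the run-up check of the grinder clamped in the test stand: first swing the speed pickup's arm all the way round to its stop, so that the pickup stands over the disc's rim; then flip the grinder's lock-off lever fully forward, towards the disc. Then squeeze the paddle switch fully in against the barrel, one finger on the paddle and the other on the opposite side of the barrel, hold it so for about two seconds, and let go so that the paddle springs out again. Leave the lever forward and the pickup over the disc, and leave the other loose things where they are.

Things in the scene. Friction and masses are not known exactly. Their poses are not given: they have to be found in the camera images.
- stand: Aluminium base plate 370 x 200 x 12 mm fixed to the bench (x -165 to 205, y -105 to 95 mm), with a small angle grinder clamped on it, lying level. Origin on the bench surface below the grinder's barrel axis; +x along the grinder to its disc ('forward'), +y to the paddle side, z up. Two saddles hold the barrel at x -145 and 85 mm (24 mm long, 60 mm wide, top at 74 mm height).
- barrel: Grinder's body, fixed: grey barrel 40 mm wide (y -20 to 20), 46 mm tall (52 to 98 mm above the bench), free at the sides from x -120 to 70 mm apart from paddle and lever; black battery end behind x -140 mm, 52 mm wide; gear head and disc beyond x 85 mm. Origin on the barrel's axis, 75 mm straight above the stand's origin; axes as the stand's.
- paddle_press (a point): On the outer (+y) face of the black paddle switch at mid-height, 73 mm from its hinge; moves with it. Paddle: plate 108 mm long, 30 tall (60 to 90 mm above the bench), 6 thick, hinged about a vertical axis at its rear end (stand x -85, y 26 mm); free end at x 22 mm. This point is 35 mm from the barrel's axis when out (55 mm wide over barrel and paddle), 26.5 mm squeezed in (46.5 mm wide).
- barrel_back (a point): Point on the barrel's flat -y side, opposite paddle_press, at mid-height (75 mm above the bench): where the other finger bears. Axes as the stand's.
- paddle (a joint): Paddle switch angle in rad: 0 released (swung out), 0.12 fully squeezed against the barrel. Sprung: about 4 N at paddle_press to start it and 10 N to bottom it; it springs back when let go. While the lock-off lever is back a tongue on the lever blocks it (it moves at most about 0.03).
- lever_tip (a point): Top end of the lock-off lever: steel arm 62 mm long from its pivot, 12 wide (across the tool), 8 thick, with a black thumb pad 22 x 22 x 12 mm at the top. It stands on the paddle side, 30 mm from the barrel's axis, and swings in a vertical plane along the tool. Joint 0: leans back over the paddle (tip at stand x 5, height 126 mm); 1.2: leans to the disc (tip at x 75, height 126).
- lever_pivot (a point): Pivot of the lock-off lever, fixed on the stand: stand x 40, y 30 mm, 75 mm above the bench; the pivot axis is along the stand's y. Axes as the stand's.
- lockoff (a joint): Lock-off lever angle in rad: 0 leans fully back (locked), 1.2 fully forward (at its stop). Starts near 0. Stays where it is left; about 1.2 N at its tip moves it. It frees the paddle above about 0.8.
- pickup_handle (a point): Top of the pickup's upright steel handle: round post 18 mm across, from 160 to 212 mm above the bench, at the end of a level arm (16 mm wide, at 146 to 156 mm height), 113 mm from the arm's pivot, on the black pickup block (34 x 30 mm, 138 to 160 mm height).
- pickup_pivot (a point): Vertical pivot axis of the pickup arm, 140 mm above the bench on a fixed steel post 22 mm across: stand x 155, y -75 mm. Axes as the stand's.
- pickup (a joint): Angle of the pickup arm about its pivot in rad, growing anticlockwise seen from above: 0 parked away from the tool (arm direction 0.271 rad anticlockwise from stand +x), 1.3 at its stop with the arm along stand +y and the pickup over the disc's rim. Starts between 0 and 0.4. Stays where it is left; about 1 N at the handle moves it.
- multimeter: Bystander: grey hand multimeter, 85 x 170 x 36 mm, lying flat. Origin at the centre of its underside.
- mug: Bystander: white mug, 80 mm across, 95 mm tall. Origin at the centre of its underside.
- battery_pack: Bystander: black tool battery, 75 x 115 x 61 mm. Origin at the centre of its underside.
- sander: Bystander: grey hand sander without paddle or lever, about 190 x 85 x 65 mm, lying loose on the bench. Origin at its underside.
- wrench: Bystander: steel wrench 180 mm long, lying loose on the bench.
- screwdriver: Bystander: screwdriver 160 mm long, lying loose on the stand's plate, 75 mm from the barrel's axis on the side away from the paddle.
- grease_tin: Bystander: small tin, 40 mm across, 34 mm tall, standing on the stand's plate on the paddle side (stand x 75, y 66 mm), its top 46 mm above the bench.
- disc_rim (a point): Topmost point of the upright disc (100 mm across, 4 thick, normal along stand y), 125 mm above the bench, at stand x 155, y 38 mm. Fixed; axes as the stand's.

How it is judged:
By the outcome, as a careful person would: the job done as asked, in the order asked, and still so for the second after the job is handed in, with the robot touching nothing.
It also fails if it takes over 61 s, if anything falls off the work surface, if the arm or the gripper's body presses on something with over 40 N, if the wrist force passes 120 N, or if a joint passes its speed limit or range.

## Working session

There is one attempt and no reset: what is moved stays moved. The work goes in short steps, Python scripts to look and compute and a shell command to move; the robot and the scene stay as the last step left them, time stands still between calls to the robot, and variables do not carry over. Pictures are saved under pics/ and viewed, and the job is handed in when it is done.

```bash
ls; mkdir -p pics
python3 - <<'E'
from cell import monitor, optics, manip
import cv2
for n in("scene","top"):
    im=optics.read_camera(n); cv2.imwrite(f"pics/{n}0.png",im[:,:,::-1])
    print(n,optics.camera_model(n))
s=monitor.state();print({k:s[k] for k in("t","ee_pos","ee_rot","gripper_width")})
E
```

```text
pics
scene {'K': array([[403.48662652,   0.        , 251.97909427],
       [  0.        , 403.48662652, 191.79910973],
       [  0.        ,   0.        ,   1.        ]]), 'D': array([-0.02312336,  0.        ,  0.        ,  0.        ,  0.        ]), 'rvec': array([ 0.6087471 ,  2.57735285, -1.26793398]), 'tvec': array([ 0.49860976, -0.01043242,  1.57253793])}
top {'K': array([[388.51884266,   0.        , 257.58386879],
       [  0.        , 388.51884266, 192.42426261],
       [  0.        ,   0.        ,   1.        ]]), 'D': array([-0.00660797,  0.        ,  0.        ,  0.        ,  0.        ]), 'rvec': array([ 2.12183629, -2.16859257,  0.16079155]), 'tvec': array([0.0088759 , 0.54809527, 1.51408454])}
{'t': 0.1, 'ee_pos': array([0.15371433, 0.47523739, 0.25550148]), 'ee_rot': array([[-5.78397990e-04,  3.07750524e-01,  9.51466910e-01],
       [-1.79571656e-03,  9.51465215e-01, -3.07751067e-01],
       [-9.99998220e-01, -1.88656748e-03,  2.30714287e-06]]), 'gripper_width': 0.08563951382151568}
```

View pics/scene0.png

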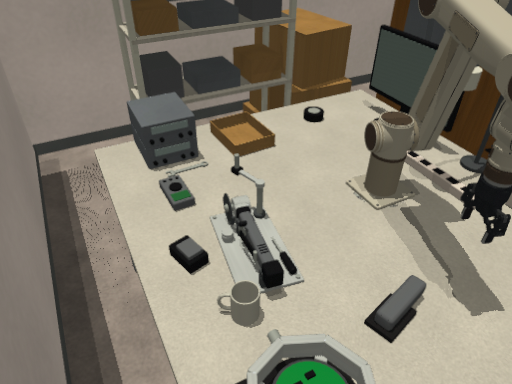

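View pics/top0.png

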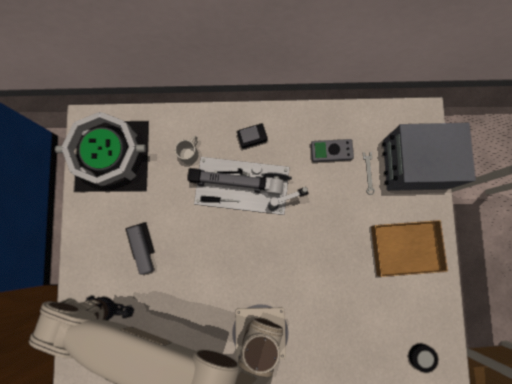

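```bash
cat > h.py <<'E'
from cell import monitor, optics, manip
import cv2, numpy as np
def cam(n):
    m=optics.camera_model(n);R=cv2.Rodrigues(m["rvec"])[0];return m["K"],m["D"],R,m["tvec"]
def ray(n,uv):
    K,D,R,t=cam(n)
    p=cv2.undistortPoints(np.array([[uv]],float),K,D)[0,0]
    return -R.T@t, R.T@np.array([p[0],p[1],1])
def onz(n,uv,z):
    o,d=ray(n,uv);return o+d*(z-o[2])/d[2]
def proj(n,P):
    m=optics.camera_model(n)
    return cv2.projectPoints(np.array(P,float).reshape(-1,3),m["rvec"],m["tvec"],m["K"],m["D"])[0][:,0]
E
python3 - <<'E'
from h import *
im=cv2.imread("pics/top0.png")[140:230,180:320];cv2.imwrite("pics/top0c.png",cv2.resize(im,None,fx=5.5,fy=5.5,interpolation=cv2.INTER_CUBIC))
im=cv2.imread("pics/scene0.png")[145:295,190:310];cv2.imwrite("pics/scene0c.png",cv2.resize(im,None,fx=4,fy=4,interpolation=cv2.INTER_CUBIC))
im=cv2.imread("pics/top0.png")
g=cv2.cvtColor(im,cv2.COLOR_BGR2HSV)
print(g[190:192,215:290:6].tolist()); print(g[225,215:290:10].tolist())
E
```

```text
[[[12, 21, 178], [12, 19, 177], [13, 18, 167], [13, 19, 164], [12, 20, 128], [11, 19, 109], [10, 18, 84], [165, 12, 43], [10, 15, 50], [14, 21, 135], [15, 19, 163], [13, 20, 113], [14, 33, 162]], [[13, 20, 176], [12, 19, 177], [14, 19, 175], [15, 20, 176], [15, 22, 166], [14, 20, 140], [13, 21, 108], [0, 9, 29], [12, 18, 69], [15, 21, 123], [15, 20, 151], [13, 20, 112], [14, 36, 162]]]
[[16, 46, 162], [15, 44, 163], [15, 44, 162], [15, 44, 162], [14, 44, 167], [15, 46, 168], [16, 44, 167], [14, 44, 167]]
```

View pics/top0c.png

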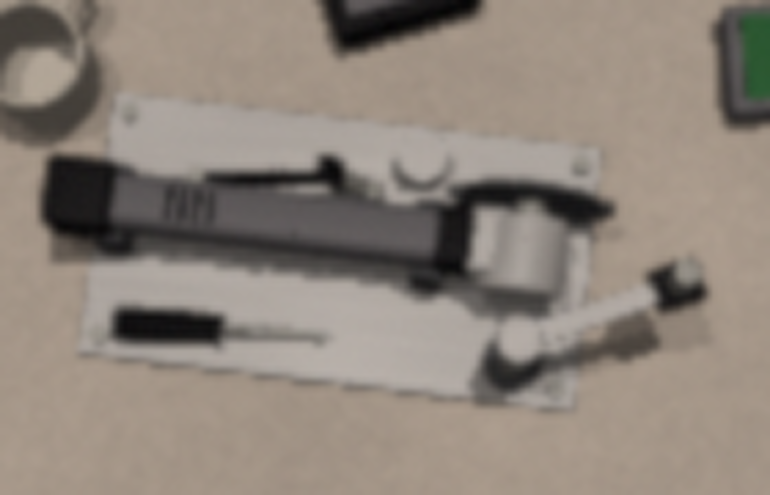

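View pics/scene0c.png

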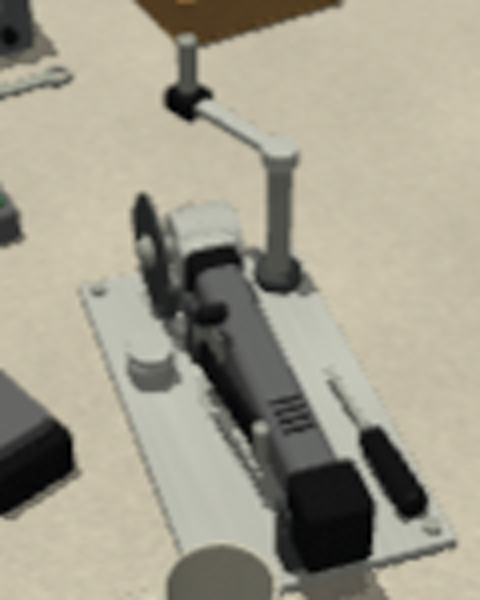

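Run:
```python
from h import *
im=cv2.imread("pics/top0.png")
hsv=cv2.cvtColor(im,cv2.COLOR_BGR2HSV)
def u(c): return [(c[0]+.5)/5.5-.5+180,(c[1]+.5)/5.5-.5+140]
C=[(115,95),(600,150),(575,408),(80,353)]
S=np.array([[-.165,.095],[.205,.095],[.205,-.105],[-.165,-.105]])
W=np.array([onz("top",u(c),.012)[:2] for c in C])
print(W)
# rigid fit
a=S-S.mean(0);b=W-W.mean(0)
th=np.arctan2((a[:,0]*b[:,1]-a[:,1]*b[:,0]).sum(),(a*b).sum())
R=np.array([[np.cos(th),-np.sin(th)],[np.sin(th),np.cos(th)]]);t=W.mean(0)-R@S.mean(0)
print(th,t,W-(S@R.T+t))
np.savez("pose.npz",R=R,t=t,th=th)
# project known points
def st(x,y,z): 
    p=R@[x,y]+t; return [p[0],p[1],z]
P=[st(-.165,.095,.012),st(.205,.095,.012),st(.205,-.105,.012),st(-.165,-.105,.012),st(.155,.038,.125),st(.005,.03,.126),st(.155,-.075,.156),st(.075,.066,.046),st(-.012,.035,.075),st(-.012,-.02,.098),st(-.012,.02,.098)]
for n in("top","scene"):
    im=cv2.imread(f"pics/{n}0.png"); o,s,x=((180,140),5.5,(320,230)) if n=="top" else ((190,145),4,(310,295))
    c=cv2.resize(im[o[1]:x[1],o[0]:x[0]],None,fx=s,fy=s,interpolation=cv2.INTER_CUBIC)
    for q in proj(n,P):
        v=((q-o+.5)*s-.5).round().astype(int); cv2.circle(c,tuple(int(k) for k in v),3,(0,0,255),-1)
    cv2.imwrite(f"pics/{n}1c.png",c)
```

```text
[[ 0.70613159  0.22947983]
 [ 0.65599731 -0.13347785]
 [ 0.46283473 -0.1085953 ]
 [ 0.51147131  0.25532801]]
-1.704736895330809 [0.59173476 0.07983684] [[-0.00178646 -0.00119282]
 [-0.00251078  0.00253554]
 [ 0.00253531  0.00071   ]
 [ 0.00176193 -0.00205273]]
```

View pics/top1c.png

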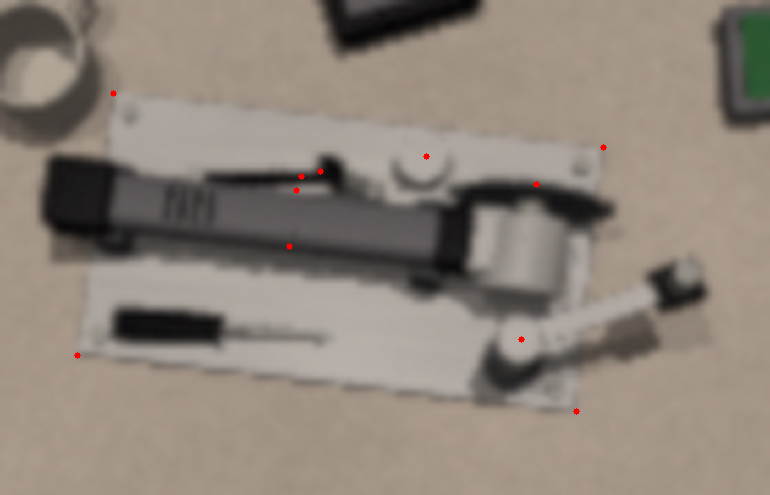

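View pics/scene1c.png

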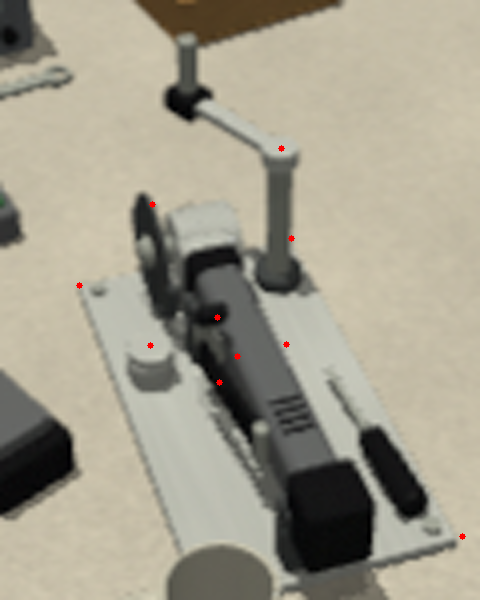

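Run:
```python
from h import *
d=np.load("pose.npz");R,t=d["R"],d["t"]
def st(x,y,z): 
    p=R@[x,y]+t; return [p[0],p[1],z]
o=np.array([190,145])
for p in [(.155,-.075,.012),(.155,-.075,.15),(.205,-.105,.012),(.205,.095,.012),(.155,.038,.125)]:
    print(p,(proj("scene",[st(*p)])[0]-o+.5)*4-.5, st(*p))
im=cv2.imread("pics/scene0.png")[170:255,215:275];cv2.imwrite("pics/s0d.png",cv2.resize(im,None,fx=8,fy=7,interpolation=cv2.INTER_CUBIC))
print(cam("scene")[2].T@-cam("scene")[3],cam("top")[2].T@-cam("top")[3])
```

```text
(0.155, -0.075, 0.012) [278.73707442 279.20341806] [np.float64(0.49670773862982676), np.float64(-0.063759349112134), 0.012]
(0.155, -0.075, 0.15) [280.8802481  154.04317847] [np.float64(0.49670773862982676), np.float64(-0.063759349112134), 0.15]
(0.205, -0.105, 0.012) [291.08093286 238.49030121] [np.float64(0.4602994155197274), np.float64(-0.10930530401825718), 0.012]
(0.205, 0.095, 0.012) [ 78.70420797 284.7671276 ] [np.float64(0.6585080883790886), np.float64(-0.13601339274303786), 0.012]
(0.155, 0.038, 0.125) [151.98546384 204.49491999] [np.float64(0.6086956387953658), np.float64(-0.07884941924163509), 0.125]
[1.00876816 0.89533467 0.94992563] [0.31904308 0.00204291 1.57833664]
```

View pics/s0d.png

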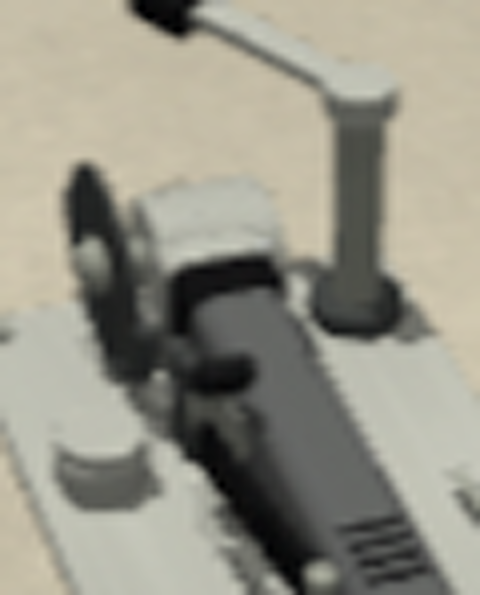

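Run:
```python
from h import *
from scipy.optimize import least_squares
T=lambda a,b:[(a+.5)/5.5-.5+180,(b+.5)/5.5-.5+140]
S=lambda a,b:[(a+.5)/4-.5+190,(b+.5)/4-.5+145]
D=[("top",T(115,95),(-.165,.095,.012)),("top",T(600,150),(.205,.095,.012)),("top",T(575,408),(.205,-.105,.012)),("top",T(80,353),(-.165,-.105,.012)),
("scene",S(81,288),(.205,.095,.012)),("scene",S(456,543),(-.165,-.105,.012)),("scene",S(281,153),(.155,-.075,.156)),("top",T(521,339),(.155,-.075,.156))]
def f(p):
    c,s=np.cos(p[2]),np.sin(p[2]);r=[]
    for n,uv,X in D:
        P=[c*X[0]-s*X[1]+p[0],s*X[0]+c*X[1]+p[1],X[2]]
        r+=list(proj(n,[P])[0]-uv)
    return np.array(r)
q=least_squares(f,[.59,.08,-1.7],x_scale=[.1,.1,.1],loss="soft_l1");print(q.x,f(q.x).reshape(-1,2).round(2))
th=q.x[2];R=np.array([[np.cos(th),-np.sin(th)],[np.sin(th),np.cos(th)]]);t=q.x[:2]
np.savez("pose.npz",R=R,t=t,th=th)
# pickup handle: top of post ; lever pad
for nm,uvt,uvs in [("handle",T(688,268),S(187,40)),("leverpad",T(331,168),S(208,312))]:
    o1,d1=ray("top",uvt);o2,d2=ray("scene",uvs)
    A=np.stack([d1,-d2],1);k=np.linalg.lstsq(A,o2-o1,rcond=None)[0]
    p1=o1+k[0]*d1;p2=o2+k[1]*d2;m=(p1+p2)/2
    print(nm,m,np.linalg.norm(p1-p2),"stand",R.T@(m[:2]-t))
h=onz("top",T(688,268),.212);v=R.T@(h[:2]-t)-[.155,-.075];print("handle onz",h,v,np.linalg.norm(v),np.arctan2(v[1],v[0])-.271)
for nm,p in [("lever0",(.005,.03)),("lever1",(.075,.03)),("press",(-.012,.035)),("back",(-.012,-.02)),("piv",(.155,-.075)),("hend",(.155,.038))]: print(nm,R@p+t)
```

```text
[ 0.59333143  0.08073686 -1.71188983] [[-0.3  -1.05]
 [ 0.49 -0.62]
 [-0.26  0.57]
 [-0.87 -0.25]
 [-0.54 -0.73]
 [ 0.92 -0.96]
 [ 0.06 -0.89]
 [-0.41 -0.12]]
handle [ 0.53309052 -0.17010498  0.21256112] 0.00131760162002644 stand [ 0.25682061 -0.02436744]
leverpad [0.62375122 0.062738   0.1254312 ] 0.0019302161127316593 stand [0.0135422  0.03264861]
handle onz [ 0.53375069 -0.17052827  0.212     ] [0.10214685 0.0513457 ] 0.11432567165445916 0.19477772746764505
lever0 [0.62233018 0.07156777]
lever1 [0.61248637 0.00226337]
press [0.62967114 0.08769571]
back [0.57521768 0.09543013]
piv [ 0.49727971 -0.06217594]
hend [ 0.60915681 -0.07806666]
```

```bash
cat >> h.py <<'E'
from scipy.spatial.transform import Rotation as Ro
PS=np.load("pose.npz") if __import__("os").path.exists("pose.npz") else None
def st(x,y,z=0):
    p=PS["R"]@[x,y]+PS["t"];return np.array([p[0],p[1],z])
def yawR(a):  # tool down, tool y at yaw a
    y=np.array([np.cos(a),np.sin(a),0]);x=np.array([0,0,-1.]);return np.stack([x,y,np.cross(x,y)],1)
def to(p,yaw):
    s=monitor.state();R0=np.array(s["ee_rot"]);d=R0.T@(np.array(p)-s["ee_pos"])/.2
    r=Ro.from_matrix(R0.T@yawR(yaw)).as_rotvec()/(np.pi/2)
    print("to",np.round(p,4),"xyz",d.round(3),"r",r.round(3))
def show():
    s=monitor.state();R0=np.array(s["ee_rot"]);p=s["ee_pos"];q=PS["R"].T@(p[:2]-PS["t"])
    print("t",round(s["t"],2),"p",p.round(4),"stand",q.round(4),"yaw",round(float(np.arctan2(R0[1,1],R0[0,1])),3),"F",np.round(s["ft_force"],1),"w",round(s["gripper_width"],4),"j",np.round(s["joints"],2))
E
python3 - <<'E'
from h import *
show()
to([.534,-.170,.30],.5)
E
```

```text
t 0.1 p [0.1537 0.4752 0.2555] stand [-0.3288 -0.4907] yaw 1.258 F [0.8 0.2 0.7] w 0.0856 j [ 1.26  0.24  0.    1.34 -0.    1.57]
to [ 0.534 -0.17   0.3  ] xyz [-0.218 -2.485  2.802] r [0.483 0.    0.001]
```

```bash
python3 -m pendant '[{"x":-0.21,"y":-0.2,"z":0.22},{"x":-0.21,"y":-0.4,"z":0.45},{"x":-0.21,"y":-0.6,"z":0.68},{"x":-0.21,"y":-0.8,"z":0.9},{"x":-0.21,"y":-0.83,"z":0.93}]'
python3 -m pendant '[{"y":-0.2,"z":0.22},{"y":-0.4,"z":0.45},{"y":-0.6,"z":0.68},{"y":-0.8,"z":0.9},{"y":-0.83,"z":0.93}]'
python3 -c "
from h import *
show()
to([.534,-.170,.30],.5)"
```

```text
t 0.1 p [0.1537 0.4752 0.2555] stand [-0.3288 -0.4907] yaw 1.258 F [0.8 0.2 0.7] w 0.0856 j [ 1.26  0.24  0.    1.34 -0.    1.57]
to [ 0.534 -0.17   0.3  ] xyz [-0.218 -2.485  2.802] r [0.483 0.    0.001]validation failed for argument at $[0]...
validation failed for argument at $[0]...
```

```bash
python3 -m pendant '[{"x":-0.21,"y":-0.2,"z":0.22,"rx":0,"ry":0,"rz":0},{"x":-0.21,"y":-0.4,"z":0.45,"rx":0,"ry":0,"rz":0},{"x":-0.21,"y":-0.6,"z":0.68,"rx":0,"ry":0,"rz":0},{"x":-0.21,"y":-0.83,"z":0.93,"rx":0,"ry":0,"rz":0},{"x":-0.21,"y":-0.83,"z":0.93,"rx":0,"ry":0,"rz":0}]'
python3 -c "
from h import *
show()
to([.534,-.170,.30],.5)"
```

```text
t: 0.72
ee_pos: [0.2807, 0.2576, 0.2982]
ee_rot: [[-0.0, 0.313, 0.95], [-0.001, 0.95, -0.313], [-1.0, -0.001, 0.0]]
ft_force: [0.5, 1.0, 0.3]
gripper_width: 0.0855
t 0.72 p [0.2807 0.2576 0.2982] stand [-0.1311 -0.3344] yaw 1.252 F [0.5 1.  0.3] w 0.0855 j [ 0.74 -0.01 -0.18  1.41 -0.    1.06]
to [ 0.534 -0.17   0.3  ] xyz [-0.007 -1.634  1.872] r [0.479 0.    0.   ]
```

```bash
python3 -m pendant '[{"x":0,"y":-0.8,"z":0.93,"rx":0,"ry":0,"rz":0},{"x":0,"y":-0.8,"z":0.93,"rx":0,"ry":0,"rz":0},{"x":0,"y":-0.8,"z":0.93,"rx":0,"ry":0,"rz":0},{"x":0,"y":-0.8,"z":0.93,"rx":0,"ry":0,"rz":0},{"x":0,"y":-0.8,"z":0.93,"rx":0,"ry":0,"rz":0}]'
python3 -m pendant '[{"x":0,"y":-0.8,"z":0.93,"rx":0,"ry":0,"rz":0},{"x":0,"y":-0.83,"z":0.94,"rx":0.12,"ry":0,"rz":0},{"x":0,"y":-0.83,"z":0.94,"rx":0.24,"ry":0,"rz":0},{"x":0,"y":-0.83,"z":0.94,"rx":0.36,"ry":0,"rz":0},{"x":0,"y":-0.83,"z":0.94,"rx":0.48,"ry":0,"rz":0},{"x":0,"y":-0.83,"z":0.94,"rx":0.48,"ry":0,"rz":0}]'
python3 -c "
from h import *
show()
to([.534,-.170,.30],.5)
to([.534,-.170,.195],.5)"
```

```text
t: 1.35
ee_pos: [0.409, 0.0487, 0.2977]
ee_rot: [[-0.001, 0.314, 0.949], [-0.0, 0.949, -0.314], [-1.0, -0.0, -0.001]]
ft_force: [-0.1, 0.6, 1.1]
gripper_width: 0.0856
t: 2.1
ee_pos: [0.5357, -0.1634, 0.2972]
ee_rot: [[-0.002, 0.874, 0.486], [0.001, 0.486, -0.874], [-1.0, -0.001, -0.002]]
ft_force: [0.9, 0.3, 0.3]
gripper_width: 0.0854
t 2.1 p [ 0.5357 -0.1634  0.2972] stand [ 0.2498 -0.0227] yaw 0.507 F [0.9 0.3 0.3] w 0.0854 j [-0.3   0.35  0.26  1.48  0.    0.77]
to [ 0.534 -0.17   0.3  ] xyz [-0.014 -0.023  0.025] r [ 0.005 -0.001  0.001]
to [ 0.534 -0.17   0.195] xyz [ 0.511 -0.023  0.026] r [ 0.005 -0.001  0.001]
```

```bash
python3 -m pendant '[{"x":0.2,"y":-0.02,"z":0.025,"rx":0,"ry":0,"rz":0},{"x":0.4,"y":-0.02,"z":0.025,"rx":0,"ry":0,"rz":0},{"x":0.52,"y":-0.02,"z":0.025,"rx":0,"ry":0,"rz":0},{"x":0.52,"y":-0.02,"z":0.025,"rx":0,"ry":0,"rz":0}]'
python3 -m pendant '[{"x":0,"y":0,"z":0,"rx":0,"ry":0,"rz":0},{"x":0,"y":0,"z":0,"rx":0,"ry":0,"rz":0},{"x":0,"y":0,"z":0,"rx":0,"ry":0,"rz":0}]' 0.35 20
python3 - <<'E'
from h import *
show()
for n in("scene","top"):
    im=optics.read_camera(n); c=im[120:240,190:330] if n=="scene" else im[130:240,220:360]
    cv2.imwrite(f"pics/{n}2.png",cv2.resize(c[:,:,::-1],None,fx=5,fy=5,interpolation=cv2.INTER_CUBIC))
# sweep targets: tool y-lead; angles phi
s=monitor.state()
for phi in (.195,.4,.6,.8,1.0,1.15,1.3):
    a=phi+.271; p=st(.155+.113*np.cos(a),-.075+.113*np.sin(a),s["ee_pos"][2]); to(p,.5+ (phi-.195)*.75)
E
```

```text
t: 2.6
ee_pos: [0.5327, -0.1686, 0.1926]
ee_rot: [[-0.005, 0.873, 0.487], [0.002, 0.487, -0.873], [-1.0, -0.003, -0.004]]
ft_force: [0.7, -0.3, 0.4]
gripper_width: 0.0854
t: 2.98
ee_pos: [0.5348, -0.1711, 0.1955]
ee_rot: [[0.002, 0.875, 0.483], [-0.001, 0.483, -0.875], [-1.0, 0.002, 0.002]]
ft_force: [-0.4, -0.1, -0.5]
gripper_width: 0.0319
t 2.98 p [ 0.5348 -0.1711  0.1955] stand [ 0.2575 -0.0225] yaw 0.505 F [-0.4 -0.1 -0.5] w 0.0319 j [-0.31  0.39  0.06  1.23  0.    0.76]
to [ 0.5334 -0.1693  0.195 ] xyz [-0.    -0.001 -0.011] r [ 0.003  0.001 -0.001]
to [ 0.5544 -0.1597  0.195 ] xyz [ 0.     0.115 -0.002] r [-0.095  0.001 -0.001]
to [ 0.5726 -0.1464  0.195 ] xyz [ 0.     0.227 -0.016] r [-0.191  0.001 -0.   ]
to [ 0.5879 -0.1297  0.195 ] xyz [ 0.     0.334 -0.052] r [-0.286  0.001 -0.   ]
to [ 0.5995 -0.1104  0.195 ] xyz [ 0.     0.431 -0.109] r [-0.382  0.001 -0.   ]
to [ 0.6055 -0.0946  0.195 ] xyz [ 0.     0.496 -0.164] r [-0.453  0.001 -0.   ]
to [ 0.6092 -0.078   0.195 ] xyz [ 0.     0.552 -0.227] r [-0.525  0.001 -0.   ]
```

View pics/scene2.png

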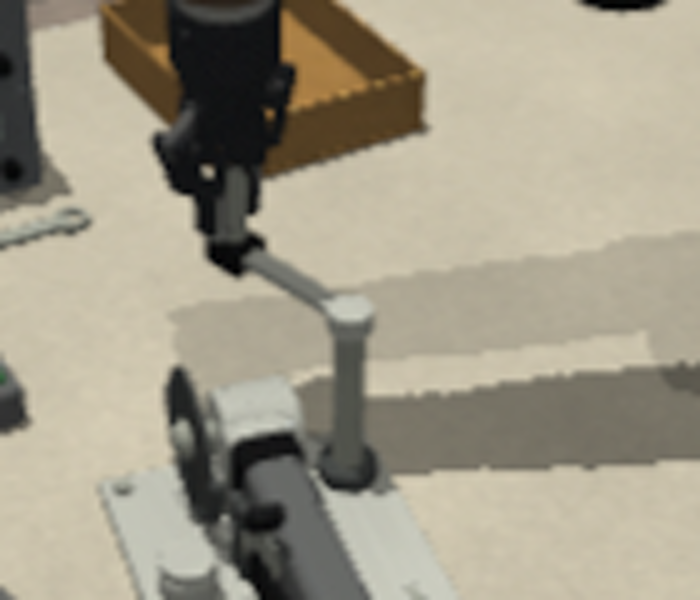

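View pics/top2.png

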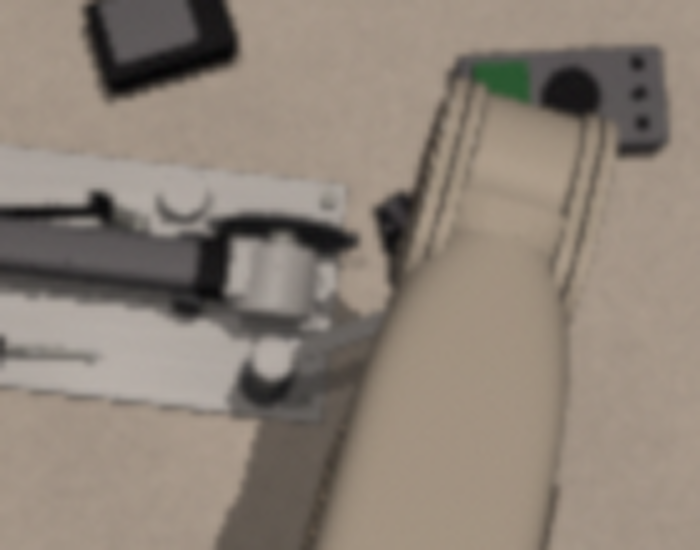

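```bash
python3 -m pendant '[{"x":0,"y":0.06,"z":-0.002,"rx":-0.05,"ry":0,"rz":0},{"x":0,"y":0.115,"z":-0.002,"rx":-0.095,"ry":0,"rz":0},{"x":0,"y":0.17,"z":-0.008,"rx":-0.14,"ry":0,"rz":0},{"x":0,"y":0.227,"z":-0.016,"rx":-0.19,"ry":0,"rz":0},{"x":0,"y":0.28,"z":-0.034,"rx":-0.24,"ry":0,"rz":0},{"x":0,"y":0.334,"z":-0.052,"rx":-0.286,"ry":0,"rz":0},{"x":0,"y":0.38,"z":-0.08,"rx":-0.335,"ry":0,"rz":0},{"x":0,"y":0.431,"z":-0.109,"rx":-0.382,"ry":0,"rz":0}]'
python3 - <<'E'
from h import *
show()
s=monitor.state()
for phi in (1.0,1.1,1.2,1.3,1.35,1.4,1.45):
    a=phi+.271; p=st(.155+.113*np.cos(a),-.075+.113*np.sin(a),.195); to(p,.5+ (phi-.195)*.75)
E
```

```text
t: 4.08
ee_pos: [0.5992, -0.1106, 0.1944]
ee_rot: [[-0.0, 0.448, 0.894], [-0.001, 0.894, -0.448], [-1.0, -0.001, 0.0]]
ft_force: [-0.7, -0.9, -0.1]
gripper_width: 0.0274
t 4.08 p [ 0.5992 -0.1106  0.1944] stand [0.1886 0.0327] yaw 1.106 F [-0.7 -0.9 -0.1] w 0.0274 j [-0.18  0.49  0.2   1.29 -0.    0.28]
to [ 0.5995 -0.1104  0.195 ] xyz [-0.003  0.002  0.001] r [0.001 0.    0.   ]
to [ 0.6038 -0.1     0.195 ] xyz [-0.003  0.058 -0.003] r [-0.046 -0.     0.   ]
to [ 0.607  -0.0891  0.195 ] xyz [-0.003  0.113 -0.013] r [-0.094 -0.     0.   ]
to [ 0.6092 -0.078   0.195 ] xyz [-0.003  0.168 -0.028] r [-0.142 -0.     0.   ]
to [ 0.6098 -0.0724  0.195 ] xyz [-0.003  0.194 -0.038] r [-0.166 -0.     0.   ]
to [ 0.6102 -0.0668  0.195 ] xyz [-0.003  0.22  -0.049] r [-0.19 -0.    0.  ]
to [ 0.6103 -0.0611  0.195 ] xyz [-0.003  0.246 -0.061] r [-0.213 -0.     0.   ]
```

```bash
python3 -m pendant '[{"x":0,"y":0.03,"z":0,"rx":-0.02,"ry":0,"rz":0},{"x":0,"y":0.06,"z":-0.003,"rx":-0.046,"ry":0,"rz":0},{"x":0,"y":0.085,"z":-0.008,"rx":-0.07,"ry":0,"rz":0},{"x":0,"y":0.113,"z":-0.013,"rx":-0.094,"ry":0,"rz":0},{"x":0,"y":0.14,"z":-0.02,"rx":-0.12,"ry":0,"rz":0},{"x":0,"y":0.168,"z":-0.028,"rx":-0.14,"ry":0,"rz":0},{"x":0,"y":0.18,"z":-0.033,"rx":-0.15,"ry":0,"rz":0},{"x":0,"y":0.19,"z":-0.036,"rx":-0.16,"ry":0,"rz":0}]'
python3 - <<'E'
from h import *
show()
s=monitor.state()
for phi in (1.35,1.37,1.4,1.45):
    a=phi+.271; p=st(.155+.113*np.cos(a),-.075+.113*np.sin(a),.195); to(p,.5+ (phi-.195)*.75)
E
```

```text
t: 5.08
ee_pos: [0.6097, -0.073, 0.1943]
ee_rot: [[-0.0, 0.213, 0.977], [-0.0, 0.977, -0.213], [-1.0, -0.0, -0.0]]
ft_force: [-1.7, -3.7, 0.9]
gripper_width: 0.0277
t 5.08 p [ 0.6097 -0.073   0.1943] stand [0.1499 0.0378] yaw 1.356 F [-1.7 -3.7  0.9] w 0.0277 j [-0.12  0.5   0.22  1.29 -0.    0.1 ]
to [ 0.6098 -0.0724  0.195 ] xyz [-0.003  0.003 -0.   ] r [-0.006 -0.     0.   ]
to [ 0.61   -0.0702  0.195 ] xyz [-0.003  0.014 -0.002] r [-0.016 -0.     0.   ]
to [ 0.6102 -0.0668  0.195 ] xyz [-0.003  0.031 -0.004] r [-0.03 -0.    0.  ]
to [ 0.6103 -0.0611  0.195 ] xyz [-0.003  0.058 -0.01 ] r [-0.054 -0.     0.   ]
```

Force is rising; a few slow millimetres more until it is clearly on the stop.

```bash
python3 -m pendant '[{"x":0,"y":0.01,"z":0,"rx":0,"ry":0,"rz":0},{"x":0,"y":0.02,"z":0,"rx":0,"ry":0,"rz":0}]'
python3 -m pendant '[{"x":0,"y":0.01,"z":0,"rx":0,"ry":0,"rz":0},{"x":0,"y":0.01,"z":0,"rx":0,"ry":0,"rz":0}]'
python3 -c "
from h import *
show()"
```

```text
t: 5.32
ee_pos: [0.6098, -0.0727, 0.1942]
ee_rot: [[-0.002, 0.216, 0.976], [-0.007, 0.976, -0.216], [-1.0, -0.008, -0.0]]
ft_force: [-2.6, -13.4, 0.2]
gripper_width: 0.028
t: 5.58
ee_pos: [0.6098, -0.0726, 0.1942]
ee_rot: [[-0.003, 0.218, 0.976], [-0.01, 0.976, -0.218], [-1.0, -0.01, -0.0]]
ft_force: [-2.9, -14.1, 0.2]
gripper_width: 0.0273
t 5.58 p [ 0.6098 -0.0726  0.1942] stand [0.1495 0.0379] yaw 1.351 F [ -2.9 -14.1   0.2] w 0.0273 j [-0.11  0.5   0.22  1.29 -0.01  0.11]
```

```bash
python3 -m pendant '[{"x":0,"y":-0.03,"z":0,"rx":0,"ry":0,"rz":0},{"x":0,"y":-0.055,"z":0,"rx":0,"ry":0,"rz":0},{"x":0,"y":-0.055,"z":0,"rx":0,"ry":0,"rz":0}]'
python3 -m pendant '[{"x":0,"y":0,"z":0,"rx":0,"ry":0,"rz":0},{"x":0,"y":0,"z":0,"rx":0,"ry":0,"rz":0}]' -0.3
python3 -m pendant '[{"x":-0.1,"y":0,"z":0,"rx":0,"ry":0,"rz":0},{"x":-0.3,"y":0,"z":0,"rx":0,"ry":0,"rz":0},{"x":-0.5,"y":0,"z":0,"rx":0,"ry":0,"rz":0},{"x":-0.5,"y":0,"z":0,"rx":0,"ry":0,"rz":0}]'
python3 - <<'E'
from h import *
show()
yw=float(PS["th"])+np.pi/2
to(st(-.04,.03,.30),yw)
to(st(-.04,.03,.13),yw)
for n in("scene","top"):
    im=optics.read_camera(n); c=im[120:240,190:330] if n=="scene" else im[130:240,180:320]
    cv2.imwrite(f"pics/{n}3.png",cv2.resize(c[:,:,::-1],None,fx=5,fy=5,interpolation=cv2.INTER_CUBIC))
E
```

```text
t: 5.95
ee_pos: [0.6087, -0.0779, 0.1943]
ee_rot: [[0.0, 0.214, 0.977], [0.001, 0.977, -0.214], [-1.0, 0.001, -0.0]]
ft_force: [-0.0, -0.1, -0.6]
gripper_width: 0.0276
t: 6.2
ee_pos: [0.6088, -0.0776, 0.1943]
ee_rot: [[0.0, 0.213, 0.977], [0.0, 0.977, -0.213], [-1.0, 0.0, -0.0]]
ft_force: [-0.1, -0.3, 0.2]
gripper_width: 0.0555
t: 6.7
ee_pos: [0.6106, -0.0779, 0.2987]
ee_rot: [[0.008, 0.213, 0.977], [-0.001, 0.977, -0.213], [-1.0, 0.001, 0.008]]
ft_force: [0.2, -0.2, -0.3]
gripper_width: 0.0558
t 6.7 p [ 0.6106 -0.0779  0.2987] stand [0.1546 0.0394] yaw 1.356 F [ 0.2 -0.2 -0.3] w 0.0558 j [-0.13  0.46  0.44  1.53  0.    0.09]
to [0.6287 0.1161 0.3   ] xyz [-0.007  0.967 -0.119] r [ 0.953  0.004 -0.004]
to [0.6287 0.1161 0.13  ] xyz [ 0.843  0.966 -0.126] r [ 0.953  0.004 -0.004]
```

View pics/scene3.png

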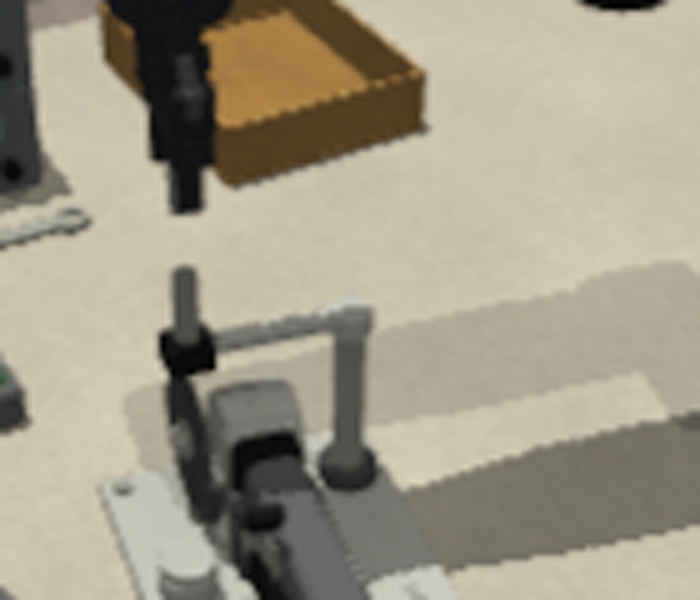

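```bash
python3 -m pendant '[{"x":0,"y":0.25,"z":-0.03,"rx":0.1,"ry":0,"rz":0},{"x":0,"y":0.5,"z":-0.06,"rx":0.2,"ry":0,"rz":0},{"x":0,"y":0.75,"z":-0.1,"rx":0.32,"ry":0,"rz":0},{"x":0,"y":0.96,"z":-0.12,"rx":0.44,"ry":0,"rz":0},{"x":0,"y":0.96,"z":-0.12,"rx":0.56,"ry":0,"rz":0},{"x":0,"y":0.96,"z":-0.12,"rx":0.68,"ry":0,"rz":0},{"x":0,"y":0.96,"z":-0.12,"rx":0.8,"ry":0,"rz":0},{"x":0,"y":0.96,"z":-0.12,"rx":0.95,"ry":0,"rz":0}]' 1
python3 -m pendant '[{"x":0,"y":0,"z":0,"rx":0,"ry":0,"rz":0},{"x":0,"y":0,"z":0,"rx":0,"ry":0,"rz":0}]'
python3 - <<'E'
from h import *
show()
yw=float(PS["th"])+np.pi/2
to(st(-.04,.03,.30),yw)
to(st(-.04,.03,.132),yw)
E
```

```text
t: 7.8
ee_pos: [0.6255, 0.1148, 0.292]
ee_rot: [[-0.004, 0.996, -0.089], [-0.001, -0.089, -0.996], [-1.0, -0.004, 0.001]]
ft_force: [0.9, 0.1, -0.1]
gripper_width: -0.0001
t: 8.05
ee_pos: [0.626, 0.1147, 0.2932]
ee_rot: [[-0.002, 0.997, -0.081], [-0.0, -0.081, -0.997], [-1.0, -0.002, 0.0]]
ft_force: [0.3, 0.3, 0.4]
gripper_width: -0.0002
t 8.05 p [0.626  0.1147 0.2932] stand [-0.0382  0.0275] yaw -0.081 F [0.3 0.3 0.4] w -0.0002 j [0.18 0.52 0.51 1.56 0.   1.83]
to [0.6287 0.1161 0.3   ] xyz [-0.034  0.013 -0.008] r [0.038 0.    0.001]
to [0.6287 0.1161 0.132 ] xyz [ 0.806  0.014 -0.009] r [0.038 0.    0.001]
```

```bash
python3 -m pendant '[{"x":0.2,"y":0.014,"z":-0.01,"rx":0.038,"ry":0,"rz":0},{"x":0.4,"y":0.014,"z":-0.01,"rx":0.038,"ry":0,"rz":0},{"x":0.6,"y":0.014,"z":-0.01,"rx":0.038,"ry":0,"rz":0},{"x":0.72,"y":0.014,"z":-0.01,"rx":0.038,"ry":0,"rz":0},{"x":0.8,"y":0.014,"z":-0.01,"rx":0.038,"ry":0,"rz":0},{"x":0.8,"y":0.014,"z":-0.01,"rx":0.038,"ry":0,"rz":0}]'
python3 - <<'E'
from h import *
show()
yw=float(PS["th"])+np.pi/2
for x in (-.02,0,.02,.04,.05): to(st(x,.03,.132),yw)
for n in("scene","top"):
    im=optics.read_camera(n); c=im[145:265,190:330] if n=="scene" else im[130:240,180:320]
    cv2.imwrite(f"pics/{n}4.png",cv2.resize(c[:,:,::-1],None,fx=5,fy=5,interpolation=cv2.INTER_CUBIC))
E
```

```text
t: 8.8
ee_pos: [0.6285, 0.1163, 0.133]
ee_rot: [[-0.003, 0.99, -0.142], [-0.0, -0.142, -0.99], [-1.0, -0.003, 0.001]]
ft_force: [-0.7, -0.1, 0.7]
gripper_width: -0.0002
t 8.8 p [0.6285 0.1163 0.133 ] stand [-0.0401  0.0298] yaw -0.143 F [-0.7 -0.1  0.7] w -0.0002 j [0.18 0.59 0.21 1.19 0.   1.9 ]
to [0.6258 0.0963 0.132 ] xyz [0.005 0.001 0.101] r [-0.001  0.001  0.002]
to [0.623  0.0765 0.132 ] xyz [0.005 0.001 0.201] r [-0.001  0.001  0.002]
to [0.6202 0.0567 0.132 ] xyz [0.005 0.001 0.301] r [-0.001  0.001  0.002]
to [0.6174 0.0369 0.132 ] xyz [0.005 0.002 0.401] r [-0.001  0.001  0.002]
to [0.616 0.027 0.132] xyz [0.005 0.002 0.451] r [-0.001  0.001  0.002]
```

View pics/scene4.png

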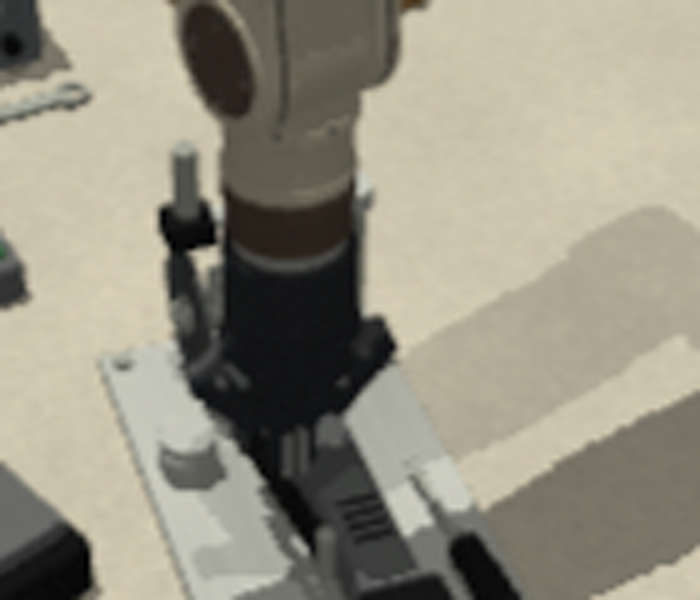

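View pics/top4.png

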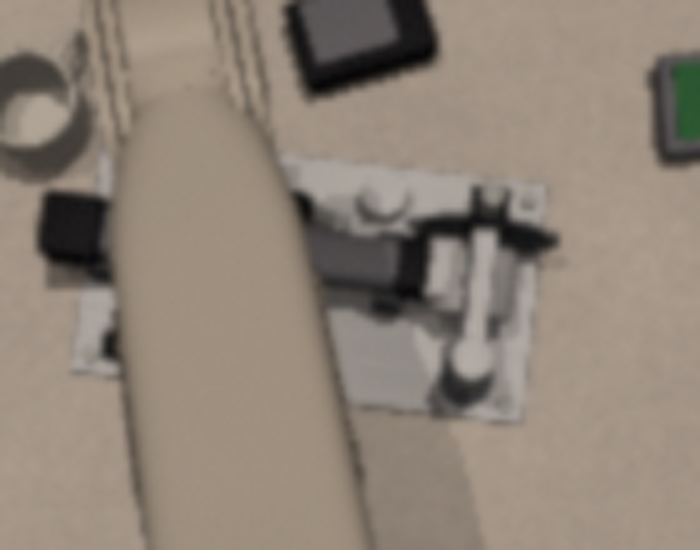

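```bash
python3 -m pendant '[{"x":0.005,"y":0,"z":0.05,"rx":0,"ry":0,"rz":0},{"x":0.005,"y":0,"z":0.1,"rx":0,"ry":0,"rz":0},{"x":0.005,"y":0,"z":0.15,"rx":0,"ry":0,"rz":0},{"x":0.005,"y":0,"z":0.2,"rx":0,"ry":0,"rz":0}]'
python3 -m pendant '[{"x":0,"y":0,"z":0.05,"rx":0,"ry":0,"rz":0},{"x":0,"y":0,"z":0.1,"rx":0,"ry":0,"rz":0},{"x":0,"y":0,"z":0.15,"rx":0,"ry":0,"rz":0},{"x":0,"y":0,"z":0.17,"rx":0,"ry":0,"rz":0}]'
python3 - <<'E'
from h import *
show()
for n in("scene","top"):
    im=optics.read_camera(n); c=im[145:265,190:330] if n=="scene" else im[130:240,180:320]
    cv2.imwrite(f"pics/{n}5.png",cv2.resize(c[:,:,::-1],None,fx=5,fy=5,interpolation=cv2.INTER_CUBIC))
E
```

```text
t: 9.4
ee_pos: [0.624, 0.0766, 0.1341]
ee_rot: [[0.002, 0.99, -0.143], [0.002, -0.143, -0.99], [-1.0, 0.001, -0.002]]
ft_force: [1.2, 2.8, 2.1]
gripper_width: -0.0002
t: 9.9
ee_pos: [0.6186, 0.0424, 0.1331]
ee_rot: [[-0.0, 0.99, -0.144], [0.0, -0.144, -0.99], [-1.0, -0.0, 0.0]]
ft_force: [1.9, 0.9, -0.7]
gripper_width: 0.0007
t 9.9 p [0.6186 0.0424 0.1331] stand [0.0344 0.0304] yaw -0.144 F [ 1.9  0.9 -0.7] w 0.0007 j [0.07 0.55 0.14 1.16 0.   1.78]
```

View pics/scene5.png

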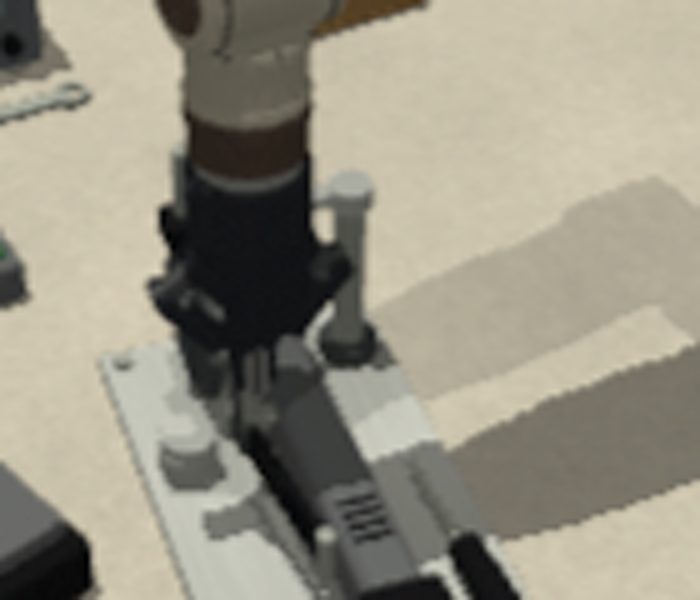

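```bash
python3 -m pendant '[{"x":0,"y":0,"z":0.025,"rx":0,"ry":0,"rz":0},{"x":0,"y":0,"z":0.05,"rx":0,"ry":0,"rz":0}]'
python3 -m pendant '[{"x":0,"y":0,"z":0.015,"rx":0,"ry":0,"rz":0},{"x":0,"y":0,"z":0.03,"rx":0,"ry":0,"rz":0}]'
```

```text
t: 10.25
ee_pos: [0.6171, 0.0335, 0.133]
ee_rot: [[-0.001, 0.99, -0.142], [0.001, -0.142, -0.99], [-1.0, -0.001, -0.0]]
ft_force: [-0.0, 1.8, -0.5]
gripper_width: -0.0003
t: 10.5
ee_pos: [0.6163, 0.028, 0.133]
ee_rot: [[-0.0, 0.99, -0.142], [0.002, -0.142, -0.99], [-1.0, -0.001, -0.002]]
ft_force: [1.2, 6.8, -2.2]
gripper_width: 0.0001
```

```bash
python3 -m pendant '[{"x":0,"y":0,"z":0.015,"rx":0,"ry":0,"rz":0},{"x":0,"y":0,"z":0.03,"rx":0,"ry":0,"rz":0},{"x":0,"y":0,"z":0.03,"rx":0,"ry":0,"rz":0}]'; python3 -c "
from h import *
show()"
```

```text
t: 10.88
ee_pos: [0.6162, 0.0272, 0.133]
ee_rot: [[0.001, 0.99, -0.139], [0.012, -0.139, -0.99], [-1.0, -0.001, -0.012]]
ft_force: [2.2, 16.7, -3.9]
gripper_width: -0.0002
t 10.88 p [0.6162 0.0272 0.133 ] stand [0.0498 0.0301] yaw -0.139 F [ 2.2 16.7 -3.9] w -0.0002 j [0.04 0.54 0.13 1.15 0.01 1.75]
```

```bash
python3 -m pendant '[{"x":0,"y":0,"z":-0.1,"rx":0,"ry":0,"rz":0},{"x":0,"y":0,"z":-0.3,"rx":0,"ry":0,"rz":0},{"x":-0.2,"y":0,"z":-0.35,"rx":0,"ry":0,"rz":0},{"x":-0.4,"y":-0.1,"z":-0.35,"rx":0,"ry":0,"rz":0},{"x":-0.4,"y":-0.1,"z":-0.35,"rx":0,"ry":0,"rz":0}]' -1
python3 - <<'E'
from h import *
show()
yw=float(PS["th"])+np.pi/2
to(st(-.012,.0065,.21),yw)
for n in("scene","top"):
    im=optics.read_camera(n); c=im[145:265,190:330] if n=="scene" else im[130:240,180:320]
    cv2.imwrite(f"pics/{n}6.png",cv2.resize(c[:,:,::-1],None,fx=5,fy=5,interpolation=cv2.INTER_CUBIC))
E
```

```text
t: 11.5
ee_pos: [0.6072, 0.0939, 0.2179]
ee_rot: [[0.008, 0.99, -0.142], [-0.001, -0.142, -0.99], [-1.0, 0.008, -0.001]]
ft_force: [0.1, 0.1, -0.6]
gripper_width: 0.0851
t 11.5 p [0.6072 0.0939 0.2179] stand [-0.015   0.0119] yaw -0.143 F [ 0.1  0.1 -0.6] w 0.0851 j [ 0.15  0.48  0.25  1.34 -0.    1.87]
to [0.6015 0.0917 0.21  ] xyz [ 0.039 -0.027  0.015] r [-0.001 -0.    -0.005]
```

View pics/scene6.png

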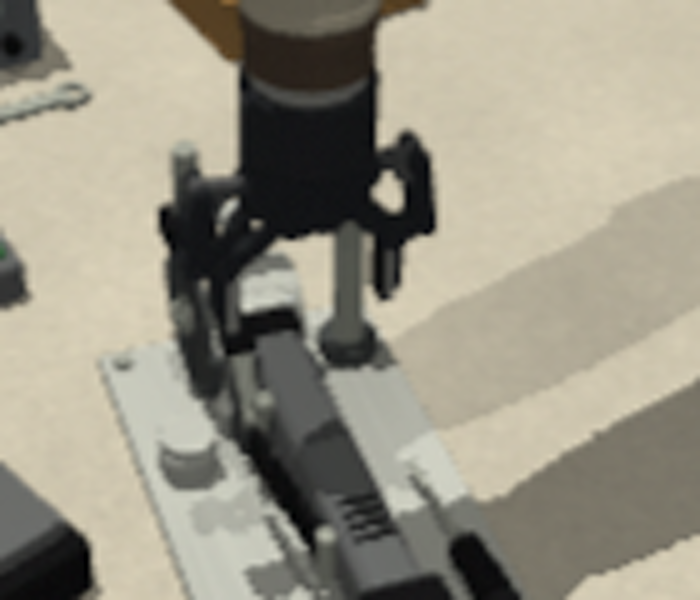

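View pics/top6.png

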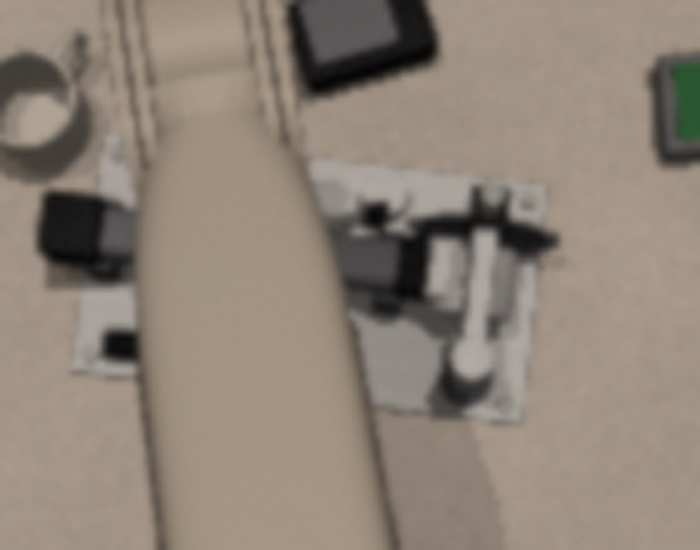

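Run:
```python
from h import *
im=cv2.imread("pics/top6.png");g=cv2.cvtColor(im,cv2.COLOR_BGR2GRAY)[180:250,355:400]
m=(g<45).astype(np.uint8);ys,xs=np.nonzero(m)
uv=[(xs.mean()+355+.5)/5-.5+180,(ys.mean()+180+.5)/5-.5+130];print(m.sum(),uv)
w=onz("top",uv,.126);print("lever stand",PS["R"].T@(w[:2]-PS["t"]))
# pad predicted
print(proj("top",[st(.075,.03,.126)]))
to(st(-.012,.0065,.081),float(PS["th"])+np.pi/2)
```

```text
404 [np.float64(254.8559405940594), np.float64(173.11930693069309)]
lever stand [0.07167729 0.02698083]
[[255.81719637 172.448558  ]]
to [0.6015 0.0917 0.081 ] xyz [ 0.664 -0.022  0.01 ] r [-0.002  0.001 -0.001]
```

```bash
python3 -m pendant '[{"x":0.2,"y":-0.035,"z":0.01,"rx":0,"ry":0,"rz":0},{"x":0.35,"y":-0.035,"z":0.01,"rx":0,"ry":0,"rz":0},{"x":0.5,"y":-0.035,"z":0.01,"rx":0,"ry":0,"rz":0},{"x":0.6,"y":-0.035,"z":0.01,"rx":0,"ry":0,"rz":0},{"x":0.68,"y":-0.035,"z":0.01,"rx":0,"ry":0,"rz":0},{"x":0.68,"y":-0.035,"z":0.01,"rx":0,"ry":0,"rz":0}]'
python3 - <<'E'
from h import *
show()
to(st(-.012,.004,.078),float(PS["th"])+np.pi/2)
for n in("scene",):
    im=optics.read_camera(n); c=im[145:265,190:330]
    cv2.imwrite(f"pics/{n}7.png",cv2.resize(c[:,:,::-1],None,fx=5,fy=5,interpolation=cv2.INTER_CUBIC))
E
```

```text
t: 12.35
ee_pos: [0.5971, 0.092, 0.0749]
ee_rot: [[-0.005, 0.99, -0.143], [-0.001, -0.143, -0.99], [-1.0, -0.004, 0.002]]
ft_force: [-1.1, -0.3, -0.5]
gripper_width: 0.0853
t 12.35 p [0.5971 0.092  0.0749] stand [-0.0117  0.0021] yaw -0.144 F [-1.1 -0.3 -0.5] w 0.0853 j [ 0.15  0.58  0.02  1.02 -0.    1.87]
to [0.599  0.0921 0.078 ] xyz [-0.015  0.009 -0.001] r [-0.002  0.001  0.003]
```

View pics/scene7.png

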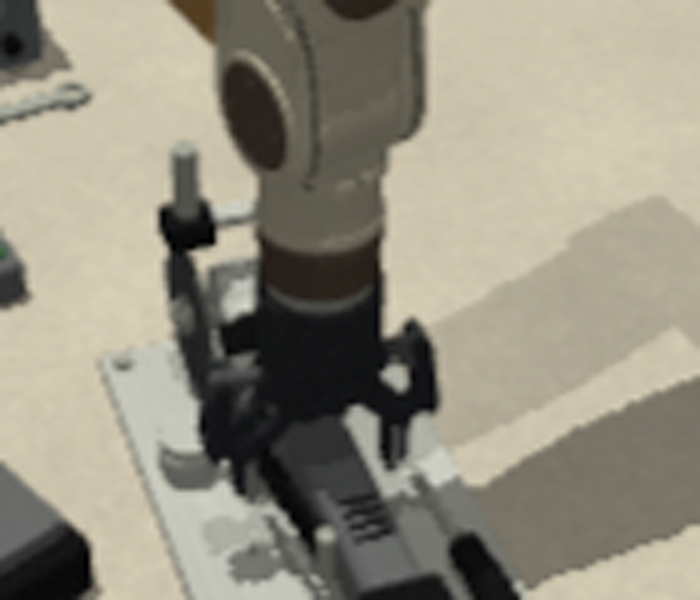

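```bash
python3 -m pendant '[{"x":-0.015,"y":0.01,"z":0,"rx":0,"ry":0,"rz":0},{"x":-0.015,"y":0.01,"z":0,"rx":0,"ry":0,"rz":0},{"x":-0.015,"y":0.01,"z":0,"rx":0,"ry":0,"rz":0}]' -0.35 30
python3 -m pendant '[{"x":0,"y":0,"z":0,"rx":0,"ry":0,"rz":0},{"x":0,"y":0,"z":0,"rx":0,"ry":0,"rz":0}]' -0.2 30
python3 -m pendant '[{"x":0,"y":0,"z":0,"rx":0,"ry":0,"rz":0},{"x":0,"y":0,"z":0,"rx":0,"ry":0,"rz":0}]' 0.0 30; python3 -c "
from h import *
show()"
```

```text
t: 12.78
ee_pos: [0.6017, 0.0924, 0.0815]
ee_rot: [[0.003, 0.99, -0.143], [0.0, -0.143, -0.99], [-1.0, 0.003, -0.001]]
ft_force: [1.3, -0.4, 0.7]
gripper_width: 0.0577
t: 13.02
ee_pos: [0.5997, 0.0927, 0.0817]
ee_rot: [[-0.001, 0.99, -0.142], [0.001, -0.142, -0.99], [-1.0, -0.001, -0.001]]
ft_force: [-4.7, 0.3, 8.6]
gripper_width: 0.0511
t: 13.28
ee_pos: [0.5971, 0.0931, 0.082]
ee_rot: [[-0.006, 0.99, -0.142], [0.001, -0.142, -0.99], [-1.0, -0.006, -0.001]]
ft_force: [-12.8, 0.9, 14.3]
gripper_width: 0.0458
t 13.28 p [0.5971 0.0931 0.082 ] stand [-0.0127  0.002 ] yaw -0.142 F [-12.8   0.9  14.3] w 0.0458 j [0.15 0.57 0.03 1.04 0.   1.87]
```

```bash
python3 -m pendant '[{"x":0,"y":0,"z":0,"rx":0,"ry":0,"rz":0},{"x":0,"y":0,"z":0,"rx":0,"ry":0,"rz":0}]' 1 35; python3 -c "
from h import *
show()"
```

```text
t: 13.52
ee_pos: [0.597, 0.0931, 0.082]
ee_rot: [[-0.006, 0.99, -0.142], [0.001, -0.142, -0.99], [-1.0, -0.006, -0.001]]
ft_force: [-12.3, 0.9, 14.2]
gripper_width: 0.0458
t 13.53 p [0.597  0.0931 0.082 ] stand [-0.0127  0.0019] yaw -0.142 F [-12.3   0.9  14.2] w 0.0458 j [0.15 0.57 0.03 1.04 0.   1.87]
```

```bash
python3 -m pendant '[{"x":0,"y":0,"z":0,"rx":0,"ry":0,"rz":0},{"x":0,"y":0,"z":0,"rx":0,"ry":0,"rz":0},{"x":0,"y":0,"z":0,"rx":0,"ry":0,"rz":0},{"x":0,"y":0,"z":0,"rx":0,"ry":0,"rz":0},{"x":0,"y":0,"z":0,"rx":0,"ry":0,"rz":0},{"x":0,"y":0,"z":0,"rx":0,"ry":0,"rz":0},{"x":0,"y":0,"z":0,"rx":0,"ry":0,"rz":0},{"x":0,"y":0,"z":0,"rx":0,"ry":0,"rz":0}]'
python3 - <<'E'
from h import *
show()
im=optics.read_camera("scene"); c=im[185:265,210:290]
cv2.imwrite("pics/scene8.png",cv2.resize(c[:,:,::-1],None,fx=7,fy=7,interpolation=cv2.INTER_CUBIC))
E
python3 -m pendant '[{"x":0,"y":0,"z":0,"rx":0,"ry":0,"rz":0},{"x":0,"y":0,"z":0,"rx":0,"ry":0,"rz":0},{"x":0,"y":0,"z":0,"rx":0,"ry":0,"rz":0},{"x":0,"y":0,"z":0,"rx":0,"ry":0,"rz":0},{"x":0,"y":0,"z":0,"rx":0,"ry":0,"rz":0},{"x":0,"y":0,"z":0,"rx":0,"ry":0,"rz":0}]'
```

```text
t: 14.52
ee_pos: [0.597, 0.093, 0.082]
ee_rot: [[-0.006, 0.99, -0.142], [0.001, -0.142, -0.99], [-1.0, -0.006, -0.001]]
ft_force: [-13.6, 1.1, 13.6]
gripper_width: 0.0456
t 14.53 p [0.597 0.093 0.082] stand [-0.0127  0.0019] yaw -0.142 F [-13.6   1.1  13.6] w 0.0456 j [0.15 0.57 0.03 1.04 0.   1.87]
t: 15.32
ee_pos: [0.597, 0.0931, 0.082]
ee_rot: [[-0.006, 0.99, -0.142], [0.001, -0.142, -0.99], [-1.0, -0.006, -0.001]]
ft_force: [-13.0, 1.1, 13.3]
gripper_width: 0.0458
```

View pics/scene8.png

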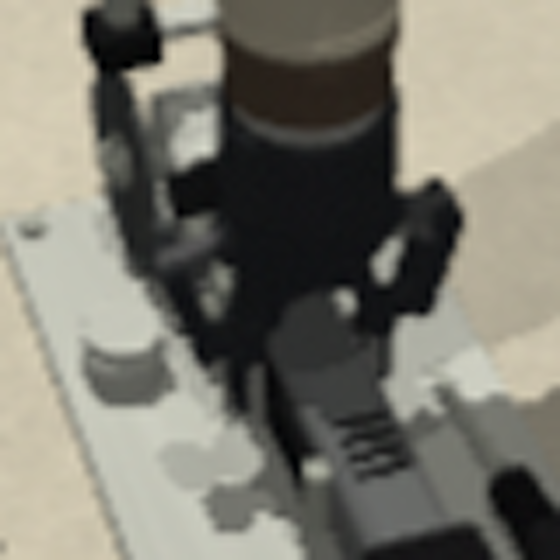

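```bash
python3 -m pendant '[{"x":0,"y":0,"z":0,"rx":0,"ry":0,"rz":0},{"x":0,"y":0,"z":0,"rx":0,"ry":0,"rz":0},{"x":0,"y":0,"z":0,"rx":0,"ry":0,"rz":0},{"x":0,"y":0,"z":0,"rx":0,"ry":0,"rz":0}]' -1
python3 -m pendant '[{"x":-0.1,"y":0,"z":0,"rx":0,"ry":0,"rz":0},{"x":-0.3,"y":0,"z":0,"rx":0,"ry":0,"rz":0},{"x":-0.5,"y":0,"z":0,"rx":0,"ry":0,"rz":0},{"x":-0.7,"y":0,"z":0,"rx":0,"ry":0,"rz":0},{"x":-0.9,"y":0,"z":0,"rx":0,"ry":0,"rz":0},{"x":-0.9,"y":0,"z":0,"rx":0,"ry":0,"rz":0}]'
python3 -m pendant '[{"x":-0.2,"y":-0.3,"z":-0.3,"rx":0,"ry":0,"rz":0},{"x":-0.2,"y":-0.6,"z":-0.6,"rx":0,"ry":0,"rz":0},{"x":-0.2,"y":-0.95,"z":-0.9,"rx":0,"ry":0,"rz":0},{"x":-0.2,"y":-0.95,"z":-0.95,"rx":0,"ry":0,"rz":0},{"x":-0.2,"y":-0.95,"z":-0.95,"rx":0,"ry":0,"rz":0},{"x":-0.2,"y":-0.95,"z":-0.95,"rx":0,"ry":0,"rz":0}]'
python3 - <<'E'
from h import *
show()
for n in("scene","top"):
    im=optics.read_camera(n); cv2.imwrite(f"pics/{n}9f.png",im[:,:,::-1]);c=im[145:295,190:310] if n=="scene" else im[140:230,180:320]
    f=4 if n=="scene" else 5.5
    cv2.imwrite(f"pics/{n}9.png",cv2.resize(c[:,:,::-1],None,fx=f,fy=f,interpolation=cv2.INTER_CUBIC))
E
```

```text
t: 15.82
ee_pos: [0.6004, 0.0922, 0.0799]
ee_rot: [[-0.001, 0.99, -0.143], [-0.0, -0.143, -0.99], [-1.0, -0.001, 0.0]]
ft_force: [-1.2, -0.3, -0.0]
gripper_width: 0.0849
t: 16.58
ee_pos: [0.6025, 0.0925, 0.2645]
ee_rot: [[0.008, 0.99, -0.143], [0.001, -0.143, -0.99], [-1.0, 0.008, -0.002]]
ft_force: [1.0, -0.6, 0.1]
gripper_width: 0.0855
t: 17.32
ee_pos: [0.4381, 0.3088, 0.2992]
ee_rot: [[-0.002, 0.99, -0.139], [-0.001, -0.139, -0.99], [-1.0, -0.001, 0.001]]
ft_force: [0.3, -0.4, -0.2]
gripper_width: 0.085
t 17.32 p [0.4381 0.3088 0.2992] stand [-0.204  -0.1857] yaw -0.14 F [ 0.3 -0.4 -0.2] w 0.085 j [0.61 0.3  0.2  1.47 0.   2.32]
```

View pics/scene9.png

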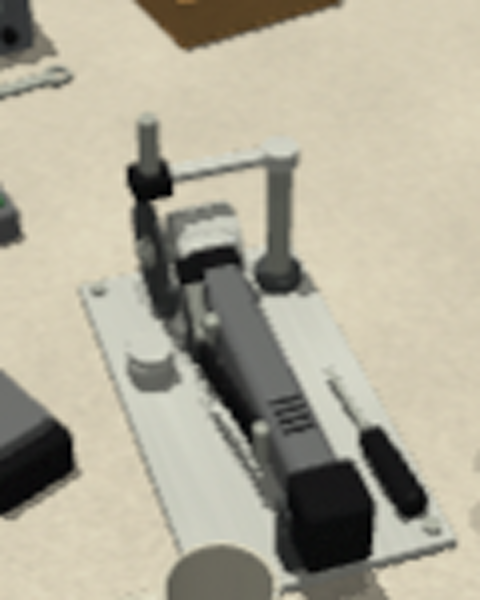

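View pics/top9.png

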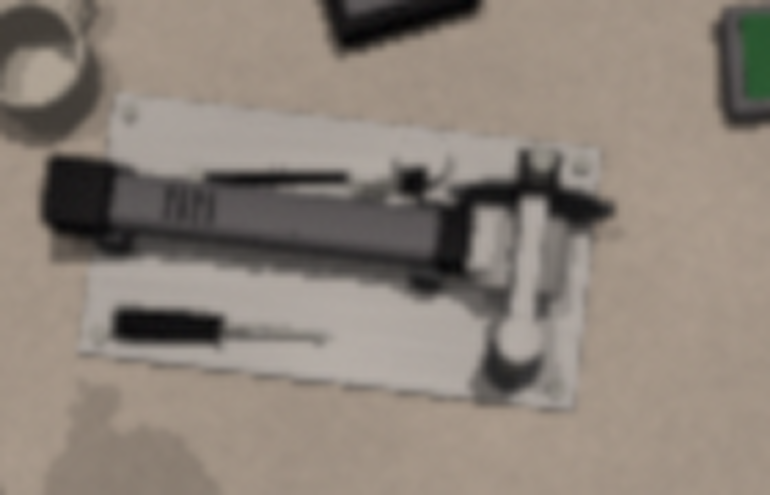

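View pics/top9f.png

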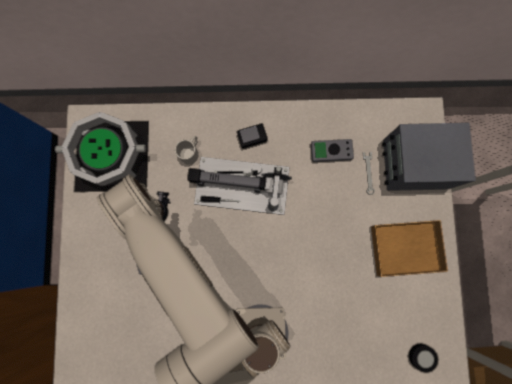

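Run:
```python
from h import *
T=lambda a,b:[(a+.5)/5.5-.5+180,(b+.5)/5.5-.5+140]
h=onz("top",T(541,160),.212);v=PS["R"].T@(h[:2]-PS["t"])-[.155,-.075];print("pickup",np.arctan2(v[1],v[0])-.271,np.linalg.norm(v))
w=onz("top",T(413,180),.126);print("lever",PS["R"].T@(w[:2]-PS["t"]))
w=onz("top",T(345,176),.09);print("paddle end",PS["R"].T@(w[:2]-PS["t"]))
```

```text
pickup 1.3026582037225247 0.11092856620580231
lever [0.07064568 0.02998762]
paddle end [0.02123222 0.03431551]
```

Run:
```python
from h import *
im=cv2.imread("pics/scene9f.png");o=np.array([225,200]);f=10
c=cv2.resize(im[200:250,225:275],None,fx=f,fy=f,interpolation=cv2.INTER_CUBIC)
for p,col in (((.075,.03,.126),(0,0,255)),((.070,.03,.129),(0,255,0)),((.04,.03,.075),(255,0,0))):
    q=((proj("scene",[st(*p)])[0]-o+.5)*f-.5);print(q);cv2.circle(c,(int(q[0]),int(q[1])),3,col,-1)
im=cv2.imread("pics/top9f.png");o=np.array([230,150])
d=cv2.resize(im[150:200,230:280],None,fx=f,fy=f,interpolation=cv2.INTER_CUBIC)
for p,col in (((.075,.03,.126),(0,0,255)),((.070,.03,.129),(0,255,0)),((.04,.03,.075),(255,0,0))):
    q=((proj("top",[st(*p)])[0]-o+.5)*f-.5);cv2.circle(d,(int(q[0]),int(q[1])),3,col,-1)
cv2.imwrite("pics/z1.png",cv2.resize(np.hstack([c,d]),(800,400)))
```

```text
[123.64004976 104.59739209]
[128.04709824 107.03776255]
[158.99188955 294.98769274]
```

View pics/z1.png

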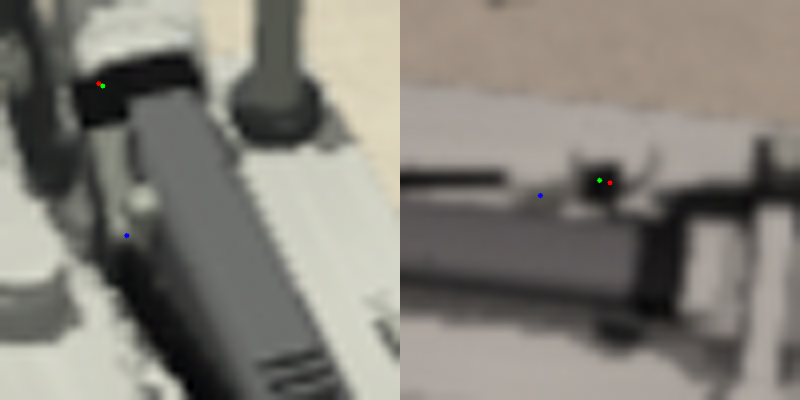

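```bash
python3 -c "
from h import *
print(manip.hand_in());show()"
```

```text
the job is handed in; nothing more can be done
None
the job is handed in; nothing more can be done
```

The run-up check was done in the order asked and handed in at about 17 s of the 61 s allowed. I know of nothing that broke a limit.

- **Pickup:** I caged the handle between the fingers and swung it round until it met the stop, where the force rose to about 14 N with no further movement. The last picture puts the arm at about 1.30 rad, over the disc's rim.
- **Lock-off lever:** I pushed it forward with the closed fingers until it met a hard stop at about 17 N. It still leans to the disc in the last pictures.
- **Paddle:** I squeezed it against the opposite side of the barrel. The opening read 45.8 mm against 46.5 mm expected for fully in, and it stayed there when I raised the grip to 35 N. I held it about 2 s and let go. The paddle then sprang out, with its free end at y ≈ 34 mm. The arm was clear of everything at hand-in.
- **Other things:** The loose items look unmoved in the last pictures.

**Checks that disagreed:**
- The lever's pad centre measured x ≈ 71 mm in the top view, against 75 mm for the tip at its stop. I put this down to the pad's centre lying below the tip and to camera error, since the push showed a hard stop.
- During the squeeze the wrist carried about 13 N sideways and 14 N vertically, because the gripper was slightly off centre on the barrel.

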